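# Seat an open device case in the assembly nest and close it

## Task

Pick up the open white hinged case (the black block inside it serves as a handle) and set it down gently, lid still open, in the dark steel assembly nest, so that it sits flat on the nest floor between the yellow corner guides, and let go of it. Then swing its lid over (the blue tab is for that) until the two halves are fully shut, edge to edge. Leave the closed case seated in the nest, and do not tip the case over or disturb the other things on the bench.

Things in the scene. Friction and masses are not known exactly. Their poses are not given: they have to be found in the camera images.
- case: Loose white clamshell case, 0.3 to 0.6 kg. Base half 80 mm (x) by 150 (y) by 26 high, 4 mm walls and floor. Origin: centre of its underside; z up, x from hinge side to front. Hinge line along y at x = -40, z = 26 mm. The lid half, also 80 x 150 x 26, stands open on the hinge (robot side), leaning back to the robot; shut, the case is 52 mm high. Starts upright on the bench
- case_grip (a point): Grip point in the black block fixed inside the case base, near the balance point: block 34 mm (x) by 36 (y), its top 40 mm above the case's underside. The point is on the block's axis at x = 6, y = 0, z = 28 mm of the case; axes as the case. Along y there are 50 mm free on each side of the block within the base
- lid (a joint): Lid angle (rad): 0 fully shut, edges meeting; grows as the lid opens; starts at 1.8 to 2.05, stop at 2.3. A friction hinge: the lid stays where it is left, about 1 N at the tab moves it
- lid_tab (a point): Grip point in the lid's blue tab, a lug mid-way along the free edge: 30 mm wide (along the hinge), 12 mm thick, standing 44 mm out. This point is 34 mm out from the edge: 114 mm from the hinge line along the lid, 8 mm outward of its rim plane; lid shut, x = 74, z = 34 mm of the case. x points out along the tab, y along the hinge. Held across its 30 mm it can turn between the fingers as the lid swings
- nest_floor (a point): Centre of the floor of the assembly nest, a fixed dark steel plate 120 (x) by 190 (y) by 10 mm; this point is on its top face, 10 mm above the bench. Eight yellow guides near the corners, up to 20 mm above the floor and flared outward at the top, leave the case 3 mm play on each side. z up; the case lies with its x along this x (either way round fits)
- bottle: White bottle, 56 mm across, 130 mm tall, loose bystander; origin under its centre
- driver: Yellow-handled screwdriver lying on the bench, loose bystander
- tape: Orange ring-shaped reel, 90 mm across, 24 mm high, loose bystander; origin under its centre
- panel: Flat black panel 80 x 120 x 10 mm, loose bystander; origin under its centre
- foam_tray: White two-pocket packing tray 120 x 170 x 45 mm, loose bystander; origin under its centre
- cup: Blue plastic cup 72 mm across, 75 mm tall, loose bystander; origin under its centre
- spare_lid: Grey plastic cover 75 x 110 x 16 mm lying on the bench, loose bystander; origin under its centre
- nest: The same nest as a whole; origin under its centre, on the bench; axes as nest_floor
There are look-alikes about, which are no part of the job. Leave any pink look-alike of the case alone.

How it is judged:
By the outcome, as a careful person would: the job done as asked, in the order asked, and still so for the second after the job is handed in, with the robot touching nothing.
It also fails if it takes over 59 s, if anything falls off the work surface, if the arm or the gripper's body presses on something with over 40 N, if the wrist force passes 120 N, or if a joint passes its speed limit or range.

## Robot

A 7-joint arm with a two-finger parallel gripper is mounted at the origin on the work surface. World frame = base frame: x ahead of the robot, y to its left, z up, the work surface at z = 0. Lengths are in m, angles in rad, forces in N, time in s.
With the tool pointing down it reaches from about 0.4 to 0.9 m from the base axis. Payload 5.5 kg.
Tool frame: the origin (TCP) lies at the very end of the fingers, on their centre line; the grasp point (between the pads) lies 19 mm behind it (ctrl.grip_depth is the distance from the TCP to the grasp point, in m); z points along the fingers, y is the direction in which the jaws open and shut (so a half turn about z gives the same grasp; the last joint's range is limited). The gripper opens to 92 mm and grips with 3 to 60 N. Pads are 19 mm wide; open, the fingers measure 130 mm over their backs; the gripper's body (75 mm by 190 mm) begins 47 mm behind the grasp point.
Start: joints at [-1.041, 0.501, -0.427, 1.55, 0.221, 1.138, -0.21], TCP at [0.171, 0.627, 0.227] pointing down, gripper open.
Joint ranges: [-2.88, 2.88], [-0.31, 2.03], [-1.54, 1.56], [0.2, 2.42], [-1.41, 4.55], [0.19, 2.02], [-2.57, 2.57]. Speed limits (rad/s): [2.57, 2.57, 3.14, 3.14, 3.14, 3.14, 3.14].

## Interface

Orientations are given as [roll, pitch, yaw] about the fixed x, y, z axes, in that order (R = Rz(yaw) Ry(pitch) Rx(roll)).
In Python, from cell import ctrl gives the robot as it stands.
- The arm moves only by the shell command python3 -m jog 'ROWS' [FORCE]. ROWS is JSON, a list of rows, each a list of 7 numbers: the shift along the tool's x, y, z in mm, then the turn, a rotation vector about the tool's x, y, z in degrees, then the gripper's target within -1 to 1 (fully open at 1, half-way at 0, shut at -1). A call has 1 to 20 rows; each row shifts and turns the pose as measured when the row begins, along the tool's axes as they then stand; what a row does not reach is not made up. A row lasts 1/10 s, in which the tool goes at most 50 mm and 8.59 degrees, less where a joint would pass 70% of its speed; a pose out of reach is approached as far as the arm can. A call is refused whole if a number of a shift passes 50 or a number of a turn 8.59, either way. A call with a gripper value outside its range is refused whole. The fingers move at their own pace and stop on an object; FORCE is the grip in N (left out, the last holds). Time passes only in rows, so rows that do not move let the fingers close. It gives the time, the measured TCP pose, the force and the opening at its end, in the units of the state.
- ctrl.state(): the state, without advancing time (a new reading comes with each control period).
- ctrl.read_camera(name): name is "scene" or "top" or "wrist"; returns (picture, depth): 480x640x3 uint8, red, green, blue; 480x640 float32, m along the optical axis (not along the pixel's ray), 0 where there is no reading.
- ctrl.camera_params(name): a dict with "mtx" (3x3 intrinsics, pixels), "R" (3x3) and "t" (3): a world point X has camera coordinates R X + t; the wrist camera has in their place "tool_from_camera" (4x4, takes a point from camera to tool coordinates, whose origin is the TCP and whose axes are the flange's). Camera axes: x right, y down, z forward; pixel columns grow to the right and rows downward; lengths in m; the calibration is good to about 2 mm. A picture is of the moment at which its call begins: read the wrist's pose just before it. camera_params takes no time and is no camera call.
- ctrl.sign_off(): hands the job in, once; it reports no verdict.
The state is a dict: "time_s": time; "joint_positions": joint angles; "joint_velocities": joint speeds; "tau": joint torques, N m; "tcp_pos": TCP position; "eef_rot": TCP orientation; "wrist_force": force on the tool from outside, world axes, zero at the start; "ft_torque": the same for the moment, N m; "finger_gap": finger opening in m.
Only numpy, scipy, OpenCV 4.12 (cv2) and the standard library are available. Lean on these libraries where they do the work, as an engineer would, in place of code of your own. Each camera call takes 0.05 s, during which the arm holds its last target. There are 200 camera calls.

## Working session

There is one attempt and no reset: what is moved stays moved. The work goes in short steps, Python scripts to look and compute and a shell command to move; the robot and the scene stay as the last step left them, time stands still between calls to the robot, and variables do not carry over. Pictures are saved under pics/ and viewed, on a budget of 10 in all, crops included, one or two more only if the job needs it, and the job is handed in when it is done.

```bash
mkdir -p pics; ls; python3 - <<'E'
from cell import ctrl
import cv2,numpy as np
ims=[]
for n in("scene","top"):
    p,d=ctrl.read_camera(n); np.savez(f"{n}.npz",p=p,d=d); cv2.imwrite(f"pics/{n}.png",p[:,:,::-1])
    c=ctrl.camera_params(n); R,t=np.array(c["R"]),np.array(c["t"]); print(n,np.round(-R.T@t,3),np.round(R[2],2),np.array(c["mtx"])[0,0])
print(ctrl.state())
E
```

```text
pics
scene [1.339 0.323 0.755] [-0.7  -0.31 -0.64] 439.1491423584555
top [ 0.469 -0.013  1.628] [ 0.05 -0.   -1.  ] 601.1629237710781
{'time_s': 0.1, 'joint_positions': array([-1.04080875,  0.50177359, -0.42679533,  1.55131212,  0.22082508,
        1.13831833, -0.21028519]), 'joint_velocities': array([ 0.00017923, -0.00220288, -0.00081394, -0.0028115 ,  0.00094846,
        0.00016214, -0.00042863]), 'tau': array([-1.09941364e-02, -5.67875504e+01, -5.83831117e+00, -2.79916781e+01,
       -6.89190463e-02,  2.41834513e-02,  8.59470515e-05]), 'tcp_pos': array([0.17125224, 0.62639078, 0.22578265]), 'eef_rot': array([-3.13983875e+00, -3.83212961e-05,  2.87486141e+00]), 'wrist_force': array([0.18785086, 0.65622735, 0.69761192]), 'ft_torque': array([ 0.04174169, -0.03115585,  0.02567083]), 'finger_gap': 0.09192515749520025}
```

View pics/top.png

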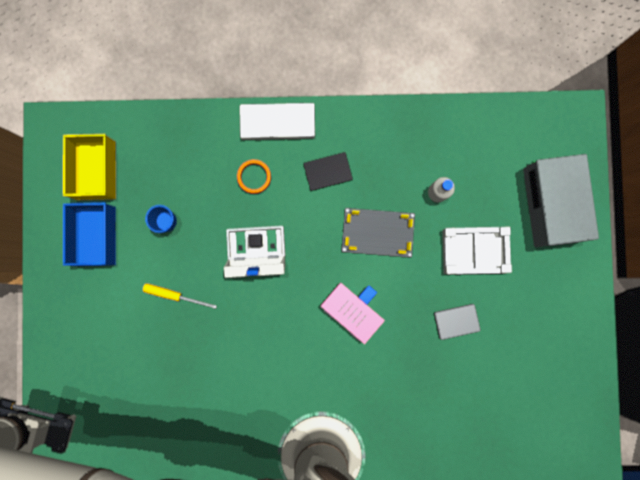

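View pics/scene.png

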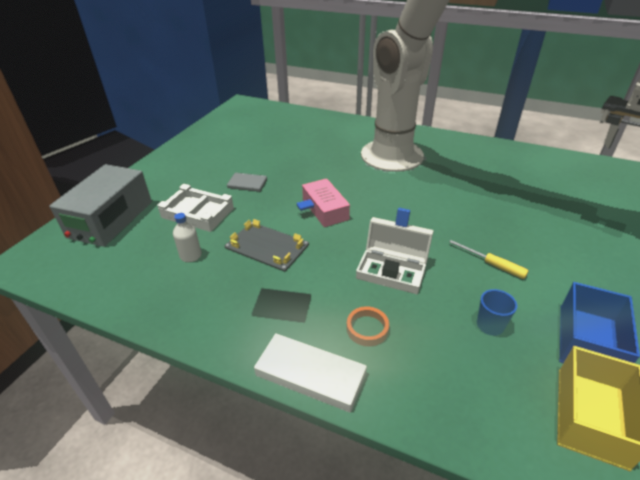

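The top view shows the case with its black block at about (255,240) and blue tab at (253,271). The nest is at (378,232), with yellow guides at its corners. The pink look-alike is at (352,312). In this view image up is +x and image left is +y. The scene view agrees.

```bash
cat > h.py <<'E'
import numpy as np,cv2
from cell import ctrl
def ray(n,uv,z):
    c=ctrl.camera_params(n);R,t,K=[np.array(c[k]) for k in("R","t","mtx")]
    uv=np.atleast_2d(uv).astype(float); o=-R.T@t
    d=(np.c_[uv,np.ones(len(uv))]@np.linalg.inv(K).T)@R
    return o+d*((z-o[2])/d[:,2])[:,None]
def cloud(n,d,pose=None):
    c=ctrl.camera_params(n);K=np.array(c["mtx"]);v,u=np.mgrid[:480,:640]
    P=np.stack([(u-K[0,2])/K[0,0]*d,(v-K[1,2])/K[1,1]*d,d],-1)
    if n=="wrist":
        from scipy.spatial.transform import Rotation as Ro
        T=np.array(c["tool_from_camera"]); P=P@T[:3,:3].T+T[:3,3]
        return P@Ro.from_euler("xyz",pose["eef_rot"]).as_matrix().T+pose["tcp_pos"]
    return (P-np.array(c["t"]))@np.array(c["R"])
def rect(xy):
    (cx,cy),(w,h),a=cv2.minAreaRect((np.asarray(xy)*1000).astype(np.float32)); 
    return np.round([cx,cy,w,h,a],1)
def pix(m): return np.argwhere(m)[:,::-1]
E
python3 - <<'E'
from h import *
z=np.load("top.npz");p,d=z["p"],z["d"];h=cv2.cvtColor(p,cv2.COLOR_RGB2HSV).astype(int);H,S,V=[h[...,i] for i in range(3)]
v,u=np.mgrid[:480,:640]
box=lambda a,b,c,e:(u>a)&(u<b)&(v>c)&(v<e)
P=cloud("top",d)
y=(H>18)&(H<35)&(S>120)&(V>100)&box(330,425,200,265)
dk=(S<70)&(V<130)&box(338,418,203,263); dk=cv2.morphologyEx((dk|y).astype(np.uint8),cv2.MORPH_OPEN,np.ones((3,3)))>0
print("nest",rect(ray("top",pix(dk),.01)[:,:2])," guides",rect(ray("top",pix(y),.025)[:,:2]), np.median(P[dk],0))
bl=(V<70)&(S<110)&box(240,270,228,252)
print("block",rect(ray("top",pix(bl),.04)[:,:2]),bl.sum(),np.median(P[bl],0))
wh=(S<40)&(V>170)&box(215,295,215,262)
q=P[wh]; r=wh&(P[...,2]<.04)&(P[...,2]>.015)
print("rim",rect(ray("top",pix(r),.026)[:,:2]),r.sum())
t=(H>100)&(H<125)&(S>120)&box(240,270,258,285)
print("tab",t.sum(),np.median(P[t],0),P[t].min(0),P[t].max(0))
for a in(.09,.11,.13,.14): print(a,ray("top",pix(t).mean(0),a))
# front rim edge pts
for uu in range(228,286,8):
    c=np.where(r[:,uu])[0]; print(uu,np.round(ray("top",[uu,c.min()],.026),3)[0] if len(c) else None)
E
```

```text
nest [ 590.1 -165.7  189.3  118.9   84.3]  guides [ 590.4 -166.   175.9  105.9   84.2] [ 0.58989586 -0.16630362  0.01121497]
block [570.7 173.6  29.6  55.9   5.1] 142 [0.57137265 0.16237144 0.0405344 ]
rim [561.4 163.5  93.4 150.9   2.1] 468
tab 86 [0.4882825  0.16072521 0.14104563] [ 4.69325702e-01 -1.25546374e-02 -3.47007312e-04] [0.50073208 0.17302702 1.62796524]
0.09 [[0.4900991  0.16536294 0.09      ]]
0.11 [[0.48982896 0.16304927 0.11      ]]
0.13 [[0.48955882 0.16073559 0.13      ]]
0.14 [[0.48942375 0.15957875 0.14      ]]
228 [0.603 0.236 0.026]
236 [0.605 0.215 0.026]
244 [0.605 0.193 0.026]
252 [0.607 0.172 0.026]
260 [0.607 0.15  0.026]
268 [0.609 0.129 0.026]
276 [0.608 0.108 0.026]
284 [0.546 0.087 0.026]
```

The nest centre comes out at (590,−166) mm with its x yaw at −5.7°. The case block is at about (571,162) with yaw about +2.4°, and the tab is at about (488,161,141). Sizes and heights agree with those given. Next I move above the block and look with the wrist camera.

```bash
cat >> h.py <<'E'
def delta(xyz_mm,yaw_deg):
    from scipy.spatial.transform import Rotation as Ro
    s=ctrl.state();R=Ro.from_euler("xyz",s["eef_rot"])
    T=Ro.from_euler("xyz",[180,0,yaw_deg],degrees=True)
    print("shift",np.round(R.inv().apply(np.array(xyz_mm)-s["tcp_pos"]*1000),1),"turn",np.round(np.degrees((R.inv()*T).as_rotvec()),2),"t",s["time_s"])
E
python3 -m jog '[[-39,-26,0,0,0,0,1],[-39,-26,0,0,0,0,1],[-39,-26,0,0,0,0,1],[-39,-26,0,0,0,0,1],[-39,-26,0,0,0,0,1],[-39,-26,0,0,0,0,1],[-39,-26,0,0,0,0,1],[-39,-26,0,0,0,0,1],[-39,-26,0,0,0,0,1],[-39,-26,0,0,0,0,1],[-39,-26,0,0,0,0,1],[-39,-26,0,0,0,0,1],[-30,-20,0,0,0,-5.9,0.3],[0,0,0,0,0,-5.9,0.3],[0,0,0,0,0,-5.9,0.3],[0,0,0,0,0,0,0.3]]'
python3 -c "
from h import *
delta([571,162,250],182.4)"
```

```text
time_s: 1.7
tcp_pos: [0.5755, 0.1526, 0.2162]
eef_rot: [-3.134, -0.012, -3.088]
wrist_force: [-1.0, 0.5, -0.3]
finger_gap: 0.0644
shift [  4.4   9.4 -33.8] turn [-0.44 -0.7   0.69] t 1.7
```

```bash
python3 -m jog '[[4,9,-20,-0.4,-0.7,0.7,0.4],[0,0,-14,0,0,0,0.4],[0,0,0,0,0,0,0.4]]'
python3 - <<'E'
from h import *
s=ctrl.state();p,d=ctrl.read_camera("wrist");np.savez("w1.npz",p=p,d=d);cv2.imwrite("pics/w1.png",p[:,:,::-1])
P=cloud("wrist",d,s)
h=cv2.cvtColor(p,cv2.COLOR_RGB2HSV).astype(int);S,V=h[...,1],h[...,2]
ok=d>0
for n,m in(("block",(V<80)&(S<120)&(abs(P[...,2]-.04)<.005)),("rim",(S<50)&(V>130)&(abs(P[...,2]-.026)<.004))):
    m=m&ok&(np.hypot(P[...,0]-.565,P[...,1]-.162)<.12)
    m=cv2.morphologyEx(m.astype(np.uint8),cv2.MORPH_OPEN,np.ones((3,3)))>0
    print(n,m.sum(),rect(P[m][:,:2]),np.median(P[m],0))
    if n=="rim":
        q=P[m];c=np.array([.565,.162])
        f=q[(abs(q[:,1]-c[1])<.06)&(q[:,0]>.585)]
        print("front line yaw",np.degrees(np.arctan(-np.polyfit(f[:,1],f[:,0],1)[0])), f[:,0].min(),f[:,0].max())
t=(h[...,0]>100)&(h[...,0]<125)&(S>120)&ok&(P[...,2]>.08)
if t.sum(): print("tab",t.sum(),np.median(P[t],0),P[t].min(0),P[t].max(0))
delta([571,162,250],182.4)
E
```

```text
time_s: 2.0
tcp_pos: [0.5699, 0.1635, 0.2528]
eef_rot: [3.141, -0.0, -3.105]
wrist_force: [1.3, 0.0, -0.9]
finger_gap: 0.0644
block 281 [567.8 164.3  13.5  31.5   1.8] [0.56772785 0.16959131 0.04112526]
rim 2696 [564.6 163.3  96.5 150.3   2.3] [0.5329388  0.16060435 0.0274362 ]
front line yaw 2.461876920652176 0.6057176258516928 0.6146178971045956
tab 1189 [0.49565599 0.16497737 0.14380128] [0.48478747 0.09845183 0.11038499] [0.56204663 0.22728796 0.36344208]
shift [-1.4 -2.1  2.2] turn [ 0.05 -0.05 -0.28] t 2.05
```

View pics/w1.png

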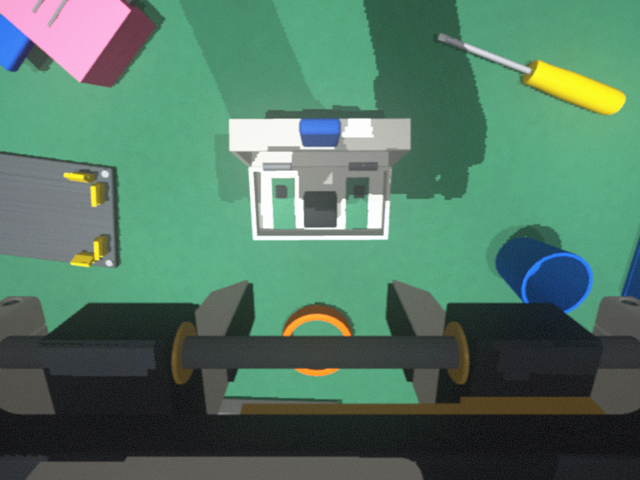

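The wrist view shows the case with its block at about (321,209), its front rim at row 237 and its tab at (320,132). It agrees with the top view to within a few mm: yaw 2.4°, centre y 163. Next I descend onto the block.

```bash
python3 -m jog '[[-4,0,45,0,0,-0.3,0.4],[0,0,45,0,0,0,0.4],[0,0,45,0,0,0,0.4],[0,0,40,0,0,0,0.4],[0,0,25,0,0,0,0.4],[0,0,15,0,0,0,0.4],[0,0,0,0,0,0,0.4]]'
python3 -c "
from h import *
delta([574,163.3,11],182.4)"
```

```text
time_s: 2.75
tcp_pos: [0.5775, 0.1693, 0.0352]
eef_rot: [3.138, 0.011, -3.098]
wrist_force: [-0.5, 0.1, 0.1]
finger_gap: 0.0645
shift [ 4.  -5.9 24.2] turn [0.19 0.62 0.09] t 2.75
```

```bash
python3 -m jog '[[4,-6,5,0.2,0.6,0.1,0.4],[0,0,10,0,0,0,0.4],[0,0,9,0,0,0,0.4],[0,0,0,0,0,0,0.4]]'
python3 -c "
from h import *
delta([574,163.3,11],182.4)"
```

```text
time_s: 3.15
tcp_pos: [0.5769, 0.1637, 0.0137]
eef_rot: [3.141, 0.006, -3.1]
wrist_force: [0.5, -0.2, -0.4]
finger_gap: 0.0642
shift [ 2.9 -0.3  2.7] turn [ 0.05  0.37 -0.04] t 3.15
```

```bash
python3 -m jog '[[2.5,0,2,0,0.3,0,0.2],[0,0,0,0,0,0,-0.2],[0,0,0,0,0,0,-1],[0,0,0,0,0,0,-1],[0,0,0,0,0,0,-1],[0,0,0,0,0,0,-1]]' 30
python3 -m jog '[[0,0,-10,0,0,0,-1],[0,0,-20,0,0,0,-1],[0,0,-30,0,0,0,-1],[0,0,-30,0,0,0,-1],[0,0,-30,0,0,0,-1],[0,0,0,0,0,0,-1],[0,0,0,0,0,0,-1]]'
python3 - <<'E'
from h import *
s=ctrl.state()
p,d=ctrl.read_camera("wrist");np.savez("w2.npz",p=p,d=d);cv2.imwrite("pics/w2.png",p[:,:,::-1])
delta([590,-166,120],174.3)
E
```

```text
time_s: 3.75
tcp_pos: [0.5756, 0.1641, 0.0131]
eef_rot: [3.14, 0.004, -3.1]
wrist_force: [1.4, -0.5, -2.0]
finger_gap: 0.0357
time_s: 4.45
tcp_pos: [0.5709, 0.1625, 0.136]
eef_rot: [-3.141, -0.005, -3.1]
wrist_force: [-0.2, -0.3, -4.3]
finger_gap: 0.0359
shift [  -5.  -329.3   16.1] turn [-0.03 -0.25  8.09] t 4.5
```

View pics/w2.png

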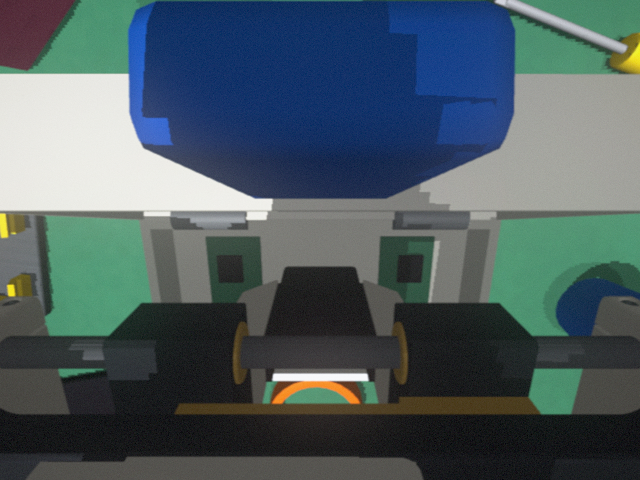

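The case hangs level in the jaws. The front rim is visible at about row 377, columns 272–368. I'll measure how the case sits relative to the tool.

```bash
python3 - <<'E'
from h import *
s=ctrl.state()
z=np.load("w2.npz");p,d=z["p"],z["d"]
P=cloud("wrist",d,s)
from scipy.spatial.transform import Rotation as Ro
Q=Ro.from_euler("xyz",s["eef_rot"]).inv().apply((P-s["tcp_pos"]).reshape(-1,3)).reshape(P.shape)*1000
for u in(285,320,355):
    for v in range(368,388,2): print(u,v,p[v,u],np.round(Q[v,u],1)) if p[v,u].min()>120 else 0
print("expect tool z of rim ~ +")
for u in(322,):
    for v in range(262,375,12): print(u,v,p[v,u],np.round(Q[v,u],1))
# hinge-side inner wall side edges
for v in(250,280): 
    g=np.round(Q[v,140:510:6],0); print(v,[tuple(x) for x in g[[0,1,2,3,-5,-4,-3,-2,-1]]])
pt,dt=ctrl.read_camera("top");np.savez("t2.npz",p=pt,d=dt)
h=cv2.cvtColor(pt,cv2.COLOR_RGB2HSV);PT=cloud("top",dt)
m=(h[...,1]<60)&(h[...,2]>120)&(abs(PT[...,0]-.57)<.15)&(abs(PT[...,1]-.16)<.1)&(PT[...,2]>.13)&(PT[...,2]<.165)
q=PT[m];print(m.sum(),rect(q[:,:2]),q[:,0].max())
E
```

```text
285 374 [243 245 248] [-32.  -16.  -15.4]
285 376 [246 248 249] [-34.  -16.2 -14.4]
285 378 [248 249 250] [-35.4 -16.3 -14. ]
285 380 [226 220 221] [-37.3 -16.4 -13.1]
320 374 [244 244 248] [-34.4   0.5 -12.4]
320 376 [247 248 250] [-35.    0.5 -13.1]
320 378 [247 248 250] [-34.8   0.5 -14.8]
320 380 [247 235 228] [-36.    0.5 -14.7]
355 374 [244 245 248] [-32.4  17.2 -15. ]
355 376 [247 248 249] [-34.2  17.3 -14.1]
355 378 [247 248 250] [-35.8  17.4 -13.5]
355 380 [219 225 229] [-36.2  17.3 -14.5]
expect tool z of rim ~ +
322 262 [125 124 120] [15.6  1.5  8.1]
322 274 [39 39 40] [14.4  1.5 -4.1]
322 286 [31 30 28] [ 14.5   1.4 -17.2]
322 298 [28 26 27] [ 13.2   1.3 -25.9]
322 310 [33 28 32] [  9.2   1.3 -28.5]
322 322 [33 32 31] [  3.1   1.3 -27.6]
322 334 [40 36 35] [ -2.    1.4 -28.3]
322 346 [58 56 55] [ 29.4   1.  -82.8]
322 358 [62 57 62] [ 26.9   1.  -84.2]
322 370 [105 103 100] [-31.7   1.5 -12.9]
250 [(np.float64(-23.0), np.float64(-155.0), np.float64(135.0)), (np.float64(30.0), np.float64(-73.0), np.float64(-14.0)), (np.float64(30.0), np.float64(-70.0), np.float64(-15.0)), 
[... 231 characters left out ...]
.float64(-23.0), np.float64(156.0), np.float64(134.0)), (np.float64(-23.0), np.float64(162.0), np.float64(136.0))]
280 [(np.float64(-52.0), np.float64(-159.0), np.float64(136.0)), (np.float64(-51.0), np.float64(-153.0), np.float64(134.0)), (np.float64(16.0), np.float64(-73.0), np.float64(-15.0)), (np.float64(16.0), np.float64(-71.0), np.float64(-13.0)), (np.float64(16.0), np.float64(71.0), np.float64(-14.0)), (np.float64(16.0), np.float64(74.0), np.float64(-14.0)), (np.float64(-52.0), np.float64(155.0), np.float64(135.0)), (np.float64(-51.0), np.float64(160.0), np.float64(134.0)), (np.float64(-52.0), np.float64(166.0), np.float64(135.0))]
98 [519.  106.4  33.6  22.5  82. ] 0.5320433156398168
```

Front rim and block rear face both put the case origin at tool x = +3.5 mm, with the underside 12 mm beyond the TCP. The TCP target over the nest is therefore (593.5,−166.3).

```bash
python3 -m jog '[[0,-10,0,0,0,4,-1],[0,-20,0,0,0,4,-1],[0,-30,0,0,0,0,-1],[0,-30,0,0,0,0,-1],[0,-35,0,0,0,0,-1],[0,-35,0,0,0,0,-1],[0,-35,0,0,0,0,-1],[0,-35,0,0,0,0,-1],[0,-35,0,0,0,0,-1],[0,-25,0,0,0,0,-1],[0,-15,0,0,0,0,-1],[0,0,0,0,0,0,-1],[0,0,0,0,0,0,-1]]'
python3 -c "
from h import *
delta([593.5,-166.3,80],174.3)"
```

```text
time_s: 5.85
tcp_pos: [0.5219, -0.1645, 0.1181]
eef_rot: [-3.134, -0.037, 3.015]
wrist_force: [-0.2, 0.5, -2.8]
finger_gap: 0.0355
shift [-72.6   7.6  35.3] turn [-0.38 -2.15 -1.57] t 5.85
```

```bash
python3 -m jog '[[-20,2,0,-0.3,-1,-0.8,-1],[-25,2,5,0,-1,-0.8,-1],[-18,2,5,0,0,0,-1],[-8,0,0,0,0,0,-1],[0,0,0,0,0,0,-1],[0,0,0,0,0,0,-1]]'
python3 - <<'E'
from h import *
s=ctrl.state();p,d=ctrl.read_camera("wrist");np.savez("w3.npz",p=p,d=d);cv2.imwrite("pics/w3.png",p[:,:,::-1])
delta([593.5,-166.3,80],174.3)
E
```

```text
time_s: 6.45
tcp_pos: [0.592, -0.1583, 0.103]
eef_rot: [3.138, -0.01, 3.049]
wrist_force: [-0.1, 0.5, -3.3]
finger_gap: 0.0357
shift [-2.5 -7.9 23.1] turn [ 0.2  -0.54  0.4 ] t 6.5
```

View pics/w3.png

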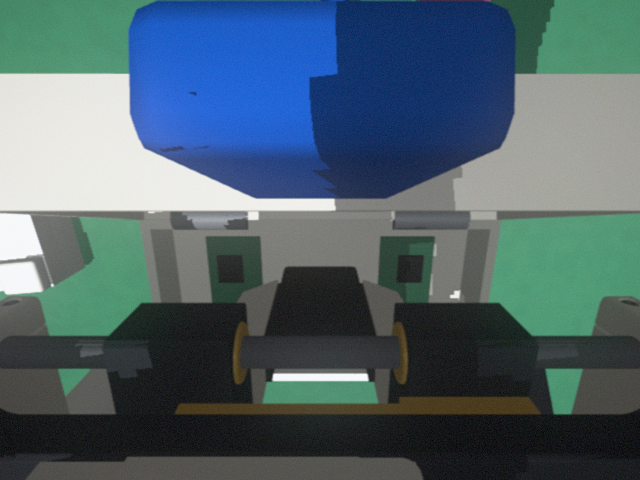

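The grip is unchanged, and the nest is hidden beneath the case. I'll cross-check the nest's x against the earlier wrist picture while lowering part-way.

```bash
python3 -m jog '[[-2.5,-8,10,0.2,-0.5,0.4,-1],[0,0,8,0,0,0,-1],[0,0,0,0,0,0,-1],[0,0,0,0,0,0,-1]]'
python3 - <<'E'
from h import *
z=np.load("w1.npz");p,d=z["p"],z["d"]
s=dict(tcp_pos=np.array([.5699,.1635,.2528]),eef_rot=np.array([3.141,0,-3.105]))
P=cloud("wrist",d,s);h=cv2.cvtColor(p,cv2.COLOR_RGB2HSV)
v,u=np.mgrid[:480,:640]
m=(h[...,1]<90)&(h[...,2]<170)&(u<125)&(v>150)&(v<275)&(abs(P[...,2]-.01)<.006)
m=cv2.morphologyEx(m.astype(np.uint8),cv2.MORPH_OPEN,np.ones((3,3)))>0
q=P[m]*1000; R=np.radians(-5.7);C=np.array([590,-166])
l=(q[:,:2]-C)@np.array([[np.cos(R),-np.sin(R)],[np.sin(R),np.cos(R)]])
print(m.sum(),"nest-frame extents x",np.percentile(l[:,0],[0.5,99.5]),"ymax",np.percentile(l[:,1],99.5),"z",np.median(q[:,2]))
delta([594.3,-166.3,80],174.3)
E
```

```text
time_s: 6.9
tcp_pos: [0.5913, -0.1679, 0.0836]
eef_rot: [-3.14, -0.002, 3.04]
wrist_force: [-0.4, 0.7, -3.1]
finger_gap: 0.0358
10534 nest-frame extents x [-55.813965   62.6298973] ymax 95.64871700071846 z 11.019429690371215
shift [-2.8  1.9  3.6] turn [-0.07 -0.09 -0.12] t 6.9
```

```bash
python3 -m jog '[[-4,2,5,0,0,-0.1,-1],[0,0,8,0,0,0,-1],[0,0,8,0,0,0,-1],[0,0,0,0,0,0,-1],[0,0,0,0,0,0,-1]]'
python3 -c "
from h import *
delta([595.5,-166,23],174.3)"
```

```text
time_s: 7.4
tcp_pos: [0.5958, -0.1661, 0.0605]
eef_rot: [-3.141, -0.002, 3.042]
wrist_force: [0.5, -0.1, -4.6]
finger_gap: 0.0362
shift [ 0.2  0.1 37.5] turn [-0.05 -0.11 -0.02] t 7.4
```

```bash
python3 -m jog '[[0,0,6,0,0,0,-1],[0,0,6,0,0,0,-1],[0,0,6,0,0,0,-1],[0,0,4,0,0,0,-1],[0,0,0,0,0,0,-1],[0,0,0,0,0,0,-1]]'
python3 -c "
from h import *
delta([595.5,-166,23],174.3)"
```

```text
time_s: 8.0
tcp_pos: [0.5957, -0.1661, 0.0365]
eef_rot: [-3.141, -0.002, 3.042]
wrist_force: [0.1, 0.4, -3.9]
finger_gap: 0.0361
shift [ 0.2  0.  13.5] turn [-0.05 -0.12 -0.02] t 8.0
```

```bash
python3 -m jog '[[0,0,4,0,0,0,-1],[0,0,3,0,0,0,-1],[0,0,3,0,0,0,-1],[0,0,0,0,0,0,-1],[0,0,0,0,0,0,-1]]'
python3 - <<'E'
from h import *
p,d=ctrl.read_camera("scene");cv2.imwrite("pics/s4.png",cv2.resize(p[190:290,200:340,::-1],(700,500),interpolation=cv2.INTER_CUBIC))
print(ctrl.state()["wrist_force"])
E
```

```text
time_s: 8.5
tcp_pos: [0.5961, -0.1662, 0.0261]
eef_rot: [-3.141, -0.001, 3.042]
wrist_force: [0.2, 0.1, -4.3]
finger_gap: 0.0357
[-0.51863589  0.14451014 -4.32087695]
```

View pics/s4.png

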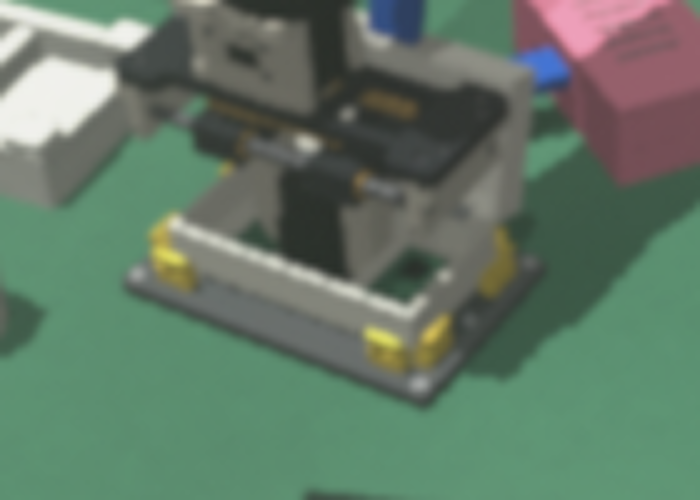

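The crop shows the case inside the guides on all visible corners, for example at (180,250), (400,335) and (500,260). No side force is showing. About 3 mm of descent remains.

```bash
python3 -m jog '[[0,0,1.5,0,0,0,-1],[0,0,1,0,0,0,-1],[0,0,1,0,0,0,-1],[0,0,0,0,0,0,-1],[0,0,0,0,0,0,-1]]'
```

```text
time_s: 9.05
tcp_pos: [0.5967, -0.1664, 0.0233]
eef_rot: [-3.14, 0.0, 3.042]
wrist_force: [-0.3, -0.7, -3.3]
finger_gap: 0.0357
```

```bash
python3 -m jog '[[0,0,1,0,0,0,-1],[0,0,1,0,0,0,-1],[0,0,0,0,0,0,-1],[0,0,0,0,0,0,-1]]'
```

```text
time_s: 9.45
tcp_pos: [0.5971, -0.1664, 0.0234]
eef_rot: [-3.14, 0.001, 3.042]
wrist_force: [-0.1, 0.5, -4.9]
finger_gap: 0.0357
```

```bash
python3 -m jog '[[1,0,2.5,0,0,0,-1],[0,0,1,0,0,0,-1],[0,0,1,0,0,0,-1]]'; python3 -m jog '[[0,0,2,0,0,0,-1],[0,0,1,0,0,0,-1],[0,0,1,0,0,0,-1]]'
```

```text
time_s: 9.75
tcp_pos: [0.5974, -0.1665, 0.023]
eef_rot: [-3.14, 0.003, 3.042]
wrist_force: [-4.6, 1.9, 6.7]
finger_gap: 0.0361
time_s: 10.05
tcp_pos: [0.5975, -0.1665, 0.023]
eef_rot: [-3.139, 0.003, 3.042]
wrist_force: [-4.2, 0.7, 8.8]
finger_gap: 0.0361
```

The floor has been reached: force is up by about 13 N and the TCP height is as expected. Next I release and rise.

```bash
python3 -m jog '[[0,0,0,0,0,0,-0.1],[0,0,0,0,0,0,0.3],[0,0,0,0,0,0,0.3],[0,0,0,0,0,0,0.3]]'; python3 -m jog '[[0,0,-10,0,0,0,0.3],[0,0,-20,0,0,0,0.3],[0,0,-40,0,0,0,0.3],[0,0,-45,0,0,0,0.3],[0,0,-45,0,0,0,0.3],[0,0,-45,0,0,0,0.3],[0,0,-30,0,0,0,0.3],[0,0,0,0,0,0,0.3],[0,0,0,0,0,0,0.3]]'
python3 - <<'E'
from h import *
s=ctrl.state();p,d=ctrl.read_camera("wrist");np.savez("w5.npz",p=p,d=d);cv2.imwrite("pics/w5.png",p[:,:,::-1])
P=cloud("wrist",d,s)*1000;h=cv2.cvtColor(p,cv2.COLOR_RGB2HSV).astype(int)
a=np.radians(-5.7);l=P.copy();dx=P[...,0]-592.5;dy=P[...,1]+166
l[...,0]=dx*np.cos(a)+dy*np.sin(a);l[...,1]=-dx*np.sin(a)+dy*np.cos(a)
np.save("l5.npy",l)
m=(h[...,1]<50)&(h[...,2]>120)&(abs(l[...,1])<90)&(l[...,0]>-60)&(l[...,0]<60)&(abs(P[...,2]-36)<8)
m=cv2.morphologyEx(m.astype(np.uint8),cv2.MORPH_OPEN,np.ones((3,3)))>0
q=l[m];print("rim",m.sum(),rect(q[:,:2]))
f=q[(q[:,0]>30)]
for y in(-60,-30,0,30,60):
    g=f[abs(f[:,1]-y)<8]; print(y,len(g),np.round([g[:,0].max(),np.median(g[:,2])],1) if len(g) else "")
for x in(-20,0,20):
    for sg in(-1,1):
        g=q[(abs(q[:,0]-x)<6)&(q[:,1]*sg>60)]; print(x,sg,len(g),np.round(np.median(g[:,2]),1) if len(g) else "")
t=(h[...,0]>100)&(h[...,0]<125)&(h[...,1]>120)&(abs(l[...,1])<40)&(l[...,0]<-20)&(l[...,0]>-130)&(P[...,2]>60)&(P[...,2]<200)
q=l[t];print("tab",len(q),np.round(np.percentile(q,[1,50,99],axis=0),1))
w=(h[...,1]<50)&(h[...,2]>90)&(abs(l[...,1])<60)&(l[...,0]<-38)&(l[...,0]>-120)&(P[...,2]>45)&(P[...,2]<200)
q=l[w];b=np.round(np.percentile(q,[1,50,99],axis=0),1);print("lid",b)
for zz in range(45,125,8):
    g=q[abs(q[:,2]-zz)<2]; print(zz,len(g),np.round(g[:,0].max(),1) if len(g) else "")
print(s["tcp_pos"],s["time_s"])
E
```

```text
time_s: 10.45
tcp_pos: [0.5991, -0.167, 0.0234]
eef_rot: [-3.139, 0.006, 3.042]
wrist_force: [0.0, 0.7, -0.9]
finger_gap: 0.0584
time_s: 11.35
tcp_pos: [0.5973, -0.1657, 0.2716]
eef_rot: [-3.139, 0.007, 3.042]
wrist_force: [-0.2, -0.7, -0.0]
finger_gap: 0.06
rim 1732 [-6.492600e+03  3.508000e+02  1.501216e+05  9.639420e+04  8.970000e+01]
-60 56 [41.3 36.9]
-30 56 [41.2 37. ]
0 52 [41.7 37.1]
30 56 [41.3 36.9]
60 56 [41.2 36.9]
-20 -1 53 36.7
-20 1 28 37.3
0 -1 52 37.0
0 1 43 37.0
20 -1 45 37.0
20 1 43 37.2
tab 995 [[-85.5 -12.7 119.8]
 [-76.5   0.3 152.9]
 [-64.5  14.2 155.8]]
lid [[-85.1 -59.1 106.2]
 [-71.5  -4.1 110.7]
 [-60.   59.1 116. ]]
45 0 
53 0 
61 0 
69 0 
77 0 
85 0 
93 0 
101 0 
109 1700 -59.9
117 33 -61.0
[ 0.59732075 -0.1657205   0.27157396] 11.35
```

View pics/w5.png

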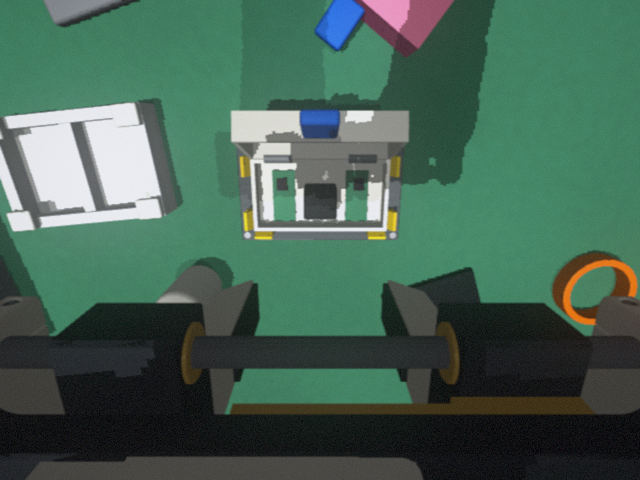

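The wrist view shows the case seated in the nest (rim box about 250–395 by 160–235) with guides all around. The rim height is 37 ± 0.3 mm on every side, so it lies flat. The tab is at (320,124), and the lid angle comes to about 1.84 rad. The friction hinge only needs about 1 N, so I'll swing the lid by pushing the tab's outer face with closed fingertips from the robot side.

```bash
cat >> h.py <<'E'
def nest(tx=None,tz=None,show=True):
    "TCP in nest frame (mm); shift in tool axes to (tx,0,tz)"
    from scipy.spatial.transform import Rotation as Ro
    s=ctrl.state();a=np.radians(-5.7);N=np.array([[np.cos(a),-np.sin(a),0],[np.sin(a),np.cos(a),0],[0,0,1]])
    o=np.array([592.5,-166,0]);l=N.T@(s["tcp_pos"]*1000-o)
    print("tcp nest",np.round(l,1),"F",np.round(s["wrist_force"],1),"t",s["time_s"])
    if tx is not None: delta(o+N@np.array([tx,0,tz]),174.3)
E
python3 -m jog '[[30,0,0,0,0,0,-1],[35,0,0,0,0,0,-1],[35,0,0,0,0,0,-1],[25,0,0,0,0,0,-1],[0,0,0,0,0,0,-1],[0,0,0,0,0,0,-1]]' 10
python3 -c "
from h import *
nest(-120,130)"
```

```text
time_s: 12.0
tcp_pos: [0.4636, -0.1512, 0.2609]
eef_rot: [3.141, -0.009, 3.043]
wrist_force: [1.4, -0.3, 0.6]
finger_gap: 0.0162
tcp nest [-129.8    2.   260.9] F [ 1.4 -0.3  0.6] t 12.0
shift [-11.   -2.1 130.9] turn [ 0.06 -0.51  0.04] t 12.0
```

```bash
python3 -m jog '[[0,-2,30,0,-0.5,0,-1],[0,0,40,0,0,0,-1],[0,0,35,0,0,0,-1],[-2,0,20,0,0,0,-1],[0,0,0,0,0,0,-1],[0,0,0,0,0,0,-1]]' 10
python3 -c "
from h import *
nest(-63,138)"
```

```text
time_s: 12.6
tcp_pos: [0.4701, -0.1529, 0.1295]
eef_rot: [3.139, 0.0, 3.045]
wrist_force: [-0.2, -1.1, 0.2]
finger_gap: 0.0007
tcp nest [-123.1    0.9  129.5] F [-0.2 -1.1  0.2] t 12.6
shift [-60.1  -1.   -8.5] turn [0.15 0.02 0.14] t 12.6
```

Next I push towards the upright position, about 10 mm per row.

```bash
python3 -m jog '[[-12,-1,0,0,0,0,-1],[-12,0,-1,0,0,0,-1],[-12,0,-2,0,0,0,-1],[-12,0,-2,0,0,0,-1],[-12,0,-2,0,0,0,-1],[0,0,0,0,0,0,-1]]'
python3 -c "
from h import *
nest(-26,139)"
```

```text
time_s: 13.2
tcp_pos: [0.5413, -0.1615, 0.1438]
eef_rot: [3.141, 0.012, 3.045]
wrist_force: [-0.8, -0.1, -0.7]
finger_gap: 0.0007
tcp nest [-51.4  -0.6 143.8] F [-0.8 -0.1 -0.7] t 13.2
shift [-25.4   0.5   5.1] turn [0.04 0.68 0.15] t 13.2
```

```bash
python3 -m jog '[[-12,0,2,0,0.5,0,-1],[-12,0,3,0,0,0,-1],[-12,0,3,0,0,0,-1],[-12,0,4,0,0,0,-1],[0,0,0,0,0,0,-1]]'
python3 - <<'E'
from h import *
nest(12,131)
p,d=ctrl.read_camera("scene");cv2.imwrite("pics/s6.png",cv2.resize(p[130:290,180:400,::-1],(770,560),interpolation=cv2.INTER_CUBIC))
E
```

```text
time_s: 13.7
tcp_pos: [0.5938, -0.1668, 0.1343]
eef_rot: [-3.141, 0.007, 3.045]
wrist_force: [-0.1, -0.4, -0.3]
finger_gap: 0.0005
tcp nest [  1.4  -0.7 134.3] F [-0.1 -0.4 -0.3] t 13.7
shift [-10.6   0.7   3.4] turn [-0.01  0.43  0.15] t 13.7
```

View pics/s6.png

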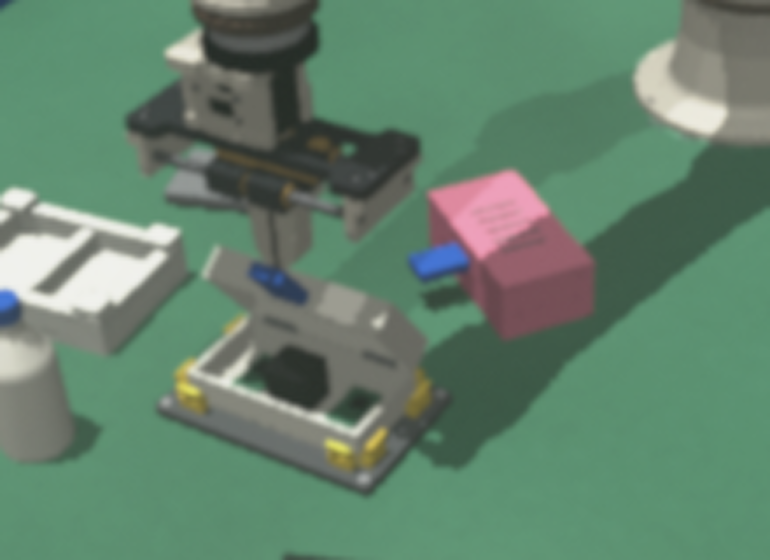

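The lid is folding over at about 55°, with the finger behind the tab at (275,270). The case has stayed seated. I continue along the arc.

```bash
python3 -m jog '[[-11,0.5,4,0,0.4,0,-1],[-10,0,6,0,0,0,-1],[-10,0,9,0,0,0,-1],[-9,0,9,0,0,0,-1],[0,0,0,0,0,0,-1]]'
python3 -c "
from h import *
nest(59,69.5)"
```

```text
time_s: 14.25
tcp_pos: [0.6332, -0.1708, 0.1045]
eef_rot: [-3.141, -0.002, 3.044]
wrist_force: [-0.2, 1.1, -0.7]
finger_gap: 0.0004
tcp nest [ 41.   -0.7 104.5] F [-0.2  1.1 -0.7] t 14.25
shift [-18.1   0.7  34.9] turn [-0.03 -0.11  0.09] t 14.25
```

```bash
python3 -m jog '[[-7,0,8,0,0,0,-1],[-6,0,9,0,0,0,-1],[-5,0,10,0,0,0,-1],[-2,0,8,0,0,0,-1],[0,0,0,0,0,0,-1]]'
python3 -c "
from h import *
nest(63,54)"
```

```text
time_s: 14.75
tcp_pos: [0.654, -0.1729, 0.0654]
eef_rot: [-3.141, -0.003, 3.044]
wrist_force: [-0.4, -0.2, 0.9]
finger_gap: 0.0006
tcp nest [61.9 -0.8 65.4] F [-0.4 -0.2  0.9] t 14.75
shift [-1.1  0.8 11.4] turn [-0.02 -0.19  0.09] t 14.75
```

```bash
python3 -m jog '[[-2,0,4,0,0,0,-1],[0,0,4,0,0,0,-1],[0,0,3,0,0,0,-1],[0,0,0,0,0,0,-1]]'
python3 -m jog '[[0,0,3,0,0,0,-1],[0,0,0,0,0,0,-1]]'
```

```text
time_s: 15.15
tcp_pos: [0.6561, -0.1733, 0.0537]
eef_rot: [-3.141, -0.003, 3.043]
wrist_force: [-0.1, 0.3, -0.7]
finger_gap: 0.0004
time_s: 15.35
tcp_pos: [0.6562, -0.1733, 0.0509]
eef_rot: [-3.141, -0.002, 3.043]
wrist_force: [-0.2, 0.1, 0.8]
finger_gap: 0.0004
```

The tab is almost down. Next I press lightly on the lid top, inside the base footprint, where it cannot tip the case.

```bash
python3 -m jog '[[0,0,-15,0,0,0,-1],[0,0,-20,0,0,0,-1],[20,0,0,0,0,0,-1],[20,0,0,0,0,0,-1],[0,0,0,0,0,0,-1],[0,0,8,0,0,0,-1],[0,0,6,0,0,0,-1],[0,0,0,0,0,0,-1]]'
python3 -c "
from h import *
nest(25,62)"
```

```text
time_s: 16.15
tcp_pos: [0.6202, -0.1701, 0.0799]
eef_rot: [-3.14, 0.006, 3.044]
wrist_force: [0.7, 0.3, -0.4]
finger_gap: 0.0006
tcp nest [27.9 -1.3 79.9] F [ 0.7  0.3 -0.4] t 16.15
shift [ 3.1  1.3 17.9] turn [-0.1   0.37  0.09] t 16.15
```

```bash
python3 -m jog '[[0,0,8,0,0,0,-1],[0,0,6,0,0,0,-1],[0,0,2,0,0,0,-1],[0,0,2,0,0,0,-1],[0,0,0,0,0,0,-1]]'; python3 -m jog '[[0,0,2,0,0,0,-1],[0,0,2,0,0,0,-1]]'
```

```text
time_s: 16.65
tcp_pos: [0.6222, -0.17, 0.0628]
eef_rot: [-3.14, 0.007, 3.044]
wrist_force: [0.8, 0.1, 0.3]
finger_gap: 0.0004
time_s: 16.85
tcp_pos: [0.6232, -0.1701, 0.062]
eef_rot: [-3.139, 0.008, 3.044]
wrist_force: [-7.9, 2.2, 21.8]
finger_gap: 0.0003
```

I made contact at z = 62 mm, exactly the shut height (10 + 52), with 22 N. Next I retreat and check.

```bash
python3 -m jog '[[0,0,-8,0,0,0,-1],[0,0,-25,0,0,0,-1],[0,0,-40,0,0,0,-1],[0,0,-45,0,0,0,-1],[0,0,-45,0,0,0,-1],[0,0,-35,0,0,0,-1],[0,0,0,0,0,0,-1],[0,0,0,0,0,0,-1]]'
python3 - <<'E'
from h import *
nest()
s=ctrl.state();p,d=ctrl.read_camera("wrist");q,_=ctrl.read_camera("scene")
cv2.imwrite("pics/f7.png",np.vstack([cv2.resize(p[60:290,150:470,::-1],(640,300)),cv2.resize(q[190:290,200:340,::-1],(640,300),interpolation=cv2.INTER_CUBIC)]))
P=cloud("wrist",d,s)*1000;a=np.radians(-5.7)
dx=P[...,0]-592.5;dy=P[...,1]+166;x=dx*np.cos(a)+dy*np.sin(a);y=-dx*np.sin(a)+dy*np.cos(a)
m=(P[...,2]>55)&(P[...,2]<75)&(abs(x)<50)&(abs(y)<90)
print(m.sum(),rect(np.c_[x[m],y[m]]/1000))
for X in(-30,0,30):
    print(X,[round(float(np.median(P[...,2][m&(abs(x-X)<5)&(abs(y-Y)<8)])),1) for Y in(-60,0,60)])
t=(P[...,2]>35)&(abs(x-70)<8)&(abs(y)<12);print("tab z",np.median(P[...,2][t]))
E
```

```text
time_s: 17.65
tcp_pos: [0.621, -0.169, 0.2643]
eef_rot: [-3.14, 0.003, 3.045]
wrist_force: [-1.2, -0.1, -1.3]
finger_gap: 0.0002
tcp nest [ 2.870e+01 -2.000e-01  2.643e+02] F [-1.2 -0.1 -1.3] t 17.65
12181 [1.600e+00 3.000e-01 8.000e+01 1.503e+02 1.000e-01]
-30 [63.1, 63.2, 63.1]
0 [63.2, 63.2, 63.0]
30 [63.2, 63.2, 63.2]
tab z 51.10810032012465
```

View pics/f7.png

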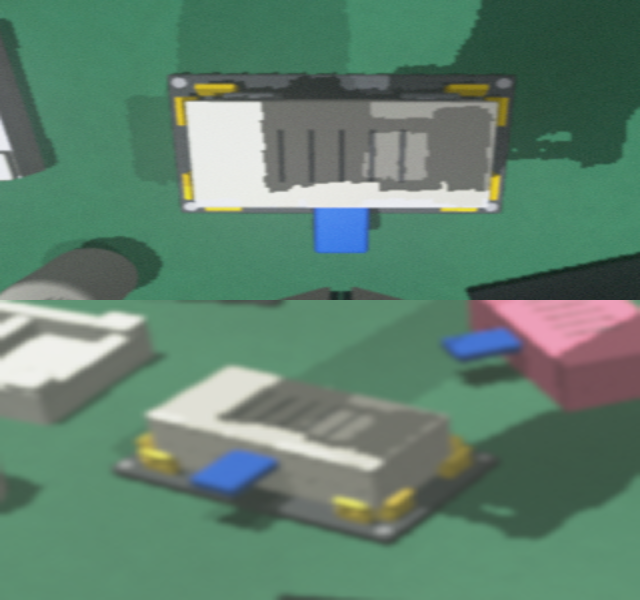

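The case is shut and flat in the nest. The lid top reads 63.1 ± 0.1 mm all over, including the roughly 1 mm reading bias, and its footprint is 80.0 x 150.3 mm and square to the nest. The blue tab is level at the front, at (340,230), and the robot is clear.

```bash
python3 -c "
from cell import ctrl
print(ctrl.sign_off())"
```

```text
the job is handed in; nothing more can be done
None
```

The case is in the nest with its lid shut, and I handed the job in at about 17.7 s of the 59 s allowed. I picked it up by the black block, lowered it lid open between the yellow guides, and let go. I then swung the lid over with closed fingertips on the blue tab and pressed lightly on the lid top to finish.

**Last checks:**
- **Seated:** before closing, the base rim read 37 ± 0.3 mm on every side.
- **Shut:** after closing, the lid top read 63.0–63.2 mm at all nine points. That is 62 mm plus the wrist camera's bias of about 1 mm. The pressing fingertips also stopped at 62.0 mm, which is the fully shut height.
- **Square to the nest:** the footprint measured 80.0 x 150.3 mm, turned 0.1° relative to the nest, and the tab was level.
- **Forces:** the largest wrist force I read was about 23 N, during the final press.
- **Clear of the robot:** the gripper ended about 200 mm above the case, touching nothing. The neighbouring objects in the last pictures showed no sign of being disturbed, but I did not measure them.

**One disagreement:** the top and wrist cameras differed by 2–3 mm in x for the nest. I relied mainly on the wrist reading, and the case went in with no noticeable side force until about 5 N at final floor contact.

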